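Unclip the ink cassette from the label tape printer

ROBOT

A 6-joint arm with a two-finger parallel gripper is mounted at the origin on the work surface. World frame = base frame: x ahead of the robot, y to its left, z up, the work surface at z = 0. Lengths are in mm, angles in rad, forces in N, time in s.
With the tool pointing down it reaches from about 350 to 725 mm from the base axis. Payload 6 kg.
Tool frame: the origin (TCP) lies at the very end of the fingers, on their centre line; the grasp point (between the pads) lies tcp_to_grasp behind it (tcp_to_grasp is the distance from the TCP to the grasp point, in mm); y points along the fingers, x is the direction in which the jaws open and shut, and the axes are right-handed (so a half turn about y gives the same grasp; the last joint's range is limited). The gripper opens to 85 mm and grips with 20 to 120 N. Pads are 22 mm wide; open, the fingers measure 114 mm over their backs; the gripper's body (76 mm by 85 mm) begins 54 mm behind the grasp point. The pads swing forward as they close: fully open they stand 13 mm farther back than shut.
Start: joints at [-0.825, 0.04, 0.085, 0, -1.615, -0.334], TCP at [240.16, -549.813, 208.761] pointing down, gripper open.
Joint ranges: [-2.56, 2.56], [-1.29, 2.01], [-1.08, 1.49], [-3.29, 1.98], [-2.81, -0.18], [-2.99, 2.99]. Speed limits (rad/s): [2.57, 2.57, 3.01, 3.14, 3.14, 3.14].

INTERFACE

Orientations are given as a rotation vector (axis times angle).
In Python, from cell import observe, camera, sign_off, recognise, cut_out, place_of, tcp_to_grasp gives the robot as it stands.
- The arm moves only by the shell command python3 -m pendant 'ROWS' [FORCE]. ROWS is JSON, a list that holds one entry, the list of rows, each a list of 5 numbers: the shift along the world's x, y, z in m, then the turn about the world's z in rad, then the closure in counts, from 0 (fully open) to 255 (shut). A call has exactly 10 rows; each row is the pose to reach, as a shift and turn from the pose commanded when the call began; what a row does not reach only later rows make up. A row lasts 1/10 s, in which the tool goes at most 50 mm and 8.59 degrees, less where a joint would pass 70% of its speed; a pose out of reach is approached as far as the arm can. A call with a gripper value outside its range is refused whole. The fingers move at their own pace and stop on an object; FORCE is the grip in N (left out, the last holds). Time passes only in rows, so rows that repeat a pose let the fingers close, or fill a call up. It gives the time, the measured TCP pose, the force and the opening at its end, in the units of the state.
- observe(): the state, without advancing time (a new reading comes with each control period).
- camera(name): name is "scene" or "side" or "wrist"; returns a dict with "color" (384x512x3 uint8, red, green, blue), "z_map" (384x512 float32, mm along the optical axis (not along the pixel's ray), 0 where there is no reading), "fovy" (degrees; the focal length in pixels is half the picture's height over the tangent of half this angle, whatever the lens; pixels are square), "cx", "cy" (the principal point, pixels), "R" (3x3) and "t" (3): a world point X has camera coordinates R X + t. Camera axes: x right, y down, z forward; pixel columns grow to the right and rows downward; lengths in mm; the calibration is good to about 2 mm. A picture is of the moment at which its call begins.
- sign_off(): hands the job in, once; it reports no verdict.
Trained networks look in the newest picture that a camera, given by its name, has taken for a name from the list of things; names that differ only in an ending like _2 or _b are one class to them, and where a whole thing is asked for, a point or a joint stands for the part that bears it (a point fixed in the world has none). Each returns a list of dicts, best first, with "confidence" (0 to 1); they miss things now and then, are a little off and sometimes report something else, mostly with a low value. They report only what shows in the picture. A call takes as long as a camera call. They do not tell look-alikes from the thing itself.
- recognise(camera, query): "bbox" ([left, top, width, height] in pixels, round what is visible of it).
- cut_out(camera, query): "region" (384x512 bool, what is visible of it) and "bbox" ([left, top, width, height] in pixels, round what is visible of it).
- place_of(camera, query): "uv" ([column, row] in pixels: a listed point, or the origin of a listed thing).
The state is a dict: "clock": time; "joint_positions": joint angles; "joint_velocities": joint speeds; "joint_efforts": joint torques, N m; "eef_pos": TCP position; "orientation": TCP orientation; "contact_force": force on the tool from outside, world axes, zero at the start; "torque": the same for the moment, N m; "opening": opening from 0.0 (shut) to 1.0 (fully open).
Only numpy, scipy, OpenCV 4.12 (cv2) and the standard library are available. Lean on these libraries where they do the work, as an engineer would, in place of code of your own. Each camera call takes 0.05 s, during which the arm holds its last target. There are 200 camera calls.

TASK

The label printer on the art-room table needs a new ink cassette. Slide the tape roll straight up off its post, because it overhangs the end of the cassette, and lay it flat in the free part of the roll tray, setting it down rather than dropping it; then pinch the cassette's two side catches together and lift it out of its bay. Finish holding it level by the pinched catches about a hand's breadth above the printer's deck, without putting it down or letting go, and leave the other things on the table where they are.

Things in the scene. Friction and masses are not known exactly. Their poses are not given: they have to be found in the camera images.
- printer: Fixed label tape printer, cover off: pale grey housing 270 mm (x) by 316 mm (y). Origin on the table, near mid-footprint; x points away from the keyboard that slopes down along its -x side. Flat dark deck 60 mm above the table, x = -68 to 118, y = -158 to 158 mm, with a 10 mm high rim at its back and both ends. Cassette bay at x 25, y 0; tape post at x 25, y +76 mm.
- bay (a point): Centre of the cassette bay's floor in the printer, 44 mm above the table and 16 mm below the deck; axes as the printer's.
- post_top (a point): Tip of the upright steel tape post, 115 mm above the table: 19 mm thick, 33 mm tall, standing on a white collar 36 mm across whose top, on which the tape roll rests, is 82 mm above the table.
- cassette_mid (a point): Centre of the dark ink cassette, a loose block 46 (x) by 110 (y) by 34 mm high, about 0.15 kg, seated in the bay: underside 17 mm below this point, this point 61 mm above the table, upper 18 mm above the deck. Axes as the printer's. Its two catches are on its -x and +x sides at mid-length; their hooks hold it under the deck's edge until both are pinched in.
- catch_front_pad (a point): Outer face of the upright pale grey catch on the cassette's -x side, at pinching height: 16 mm above cassette_mid, 17 mm above the deck. A tab 24 mm wide (y), 4 mm thick, reaching 30 mm above the deck; at rest 30 mm from the cassette's middle, so the two catches measure 60 mm across, 48 mm fully pinched. The deck beside the catches is free for more than 40 mm.
- catch_back_pad (a point): The same on the cassette's +x side.
- catch_front (a joint): Inward travel of the front catch, 0 at rest to 0.006 m against its stop; sprung outwards with 2.5 N at rest, 5.5 N at the stop. Its hook is free of the deck's edge from about 0.004 m.
- catch_back (a joint): The same for the back catch.
- tape_roll_mid (a point): Centre of the loose roll of tan paper tape on the printer's post: 58 mm across, 24 mm high, 26 mm core hole, about 55 g; z along its axis. At the start it lies flat on the post's collar, this point 94 mm above the table, overhanging the cassette's +y end by 8 mm, 4 mm above it. The post's tip is 9 mm above its top. Its sides along the printer's x are free for the fingers.
- roll_tray: Fixed grey open tray, 160 mm (x) by 230 mm (y), 30 mm high, walls 4 mm, floor 4 mm thick. Origin under its centre, on the table. The wide roll lies near its +y end; the rest is free.
- tray_space (a point): Point on the tray's floor (4 mm above the table) in the middle of its free part, 45 mm from the tray's centre towards -y; axes as the tray's.
- wide_roll: Bystander: a cream tape roll 68 mm across and 36 mm high, lying in the tray about 72 mm from its centre towards +y. Origin under its centre.
- craft_knife: Bystander: utility knife, 145 mm long along its y and 17 mm high, lying on the table on the tray's -x side.
- craft_sticks: Bystander: small pile of wooden sticks, 115 mm long along y and 12 mm high, on the table on the tray's +x side.
- resin_star: Bystander: flat cast star, 80 mm across and 12 mm thick, on the table in front of the printer's keyboard.
- water_bottle: Bystander: upright water bottle, 64 mm across and 200 mm tall, at the back of the table.
- brush_pot: Bystander: pot of brushes, 76 mm across and 180 mm tall with the brushes, at the back of the table.
- eraser: Bystander: white eraser block, 24 by 60 by 14 mm, on the table between the printer's and the tray's places, nearer the robot.
- print_head (a point): On the printer's deck, in the middle of the fixed print head, platen and cutter: these fill x -36 to +36 and y -23 to +32 mm from this point and stand up to 33 mm above the deck. Axes as the printer's. Two fixed white guide pins, 8 mm thick and 24 mm high, stand on the deck at the printer's x -25 mm, y +120 and -70 mm.
Things that resemble listed ones, but are neither listed nor needed, are in the scene too. Of the things like the part that bears cassette_mid, leave any that is blue or purple; of the rest the smaller one is meant.

How it is judged (in metres and radians):
On the way, in this order (a step that is already met when the one before it is completed fails the run):
1. the tape roll is off the post and lies flat, let go and at rest, on the roll tray's floor (x of tape_roll_mid in the frame of roll_tray between -0.06 and 0.06 m and y of tape_roll_mid in the frame of roll_tray between -0.095 and 0.095 m and height (world z) of tape_roll_mid below 0.022 m and angle between the z axis of tape_roll_mid and the z axis of roll_tray, either way round below 0.15 rad and contact force between the fingers and tape_roll below 0.05 N and linear speed of tape_roll below 0.03 m/s), for 0.2 s.
2. both catches are pinched in together by the fingers, far enough to free their hooks (value of joint each of catch_front, catch_back above 0.0035 m and contact force between the fingers and cassette above 1 N), for 0.1 s.
At the end, for the whole second after the job is handed in: The cassette is held still by the fingers on its two catches, both catches still pinched in by at least 3 mm, level within 15 degrees, its underside at least 40 mm above the printer's deck and touching nothing of the printer; the tape roll lies flat and at rest on the roll tray's floor (height (world z) of cassette_mid above 0.117 m and angle between cassette_mid's own z axis and vertical below 0.26 rad and contact force between the fingers and cassette above 1 N and value of joint each of catch_front, catch_back above 0.003 m and contact force between cassette and printer below 0.05 N and linear speed of each of cassette, tape_roll below 0.03 m/s and x of tape_roll_mid in the frame of roll_tray between -0.06 and 0.06 m and y of tape_roll_mid in the frame of roll_tray between -0.095 and 0.095 m and height (world z) of tape_roll_mid below 0.022 m and angle between the z axis of tape_roll_mid and the z axis of roll_tray, either way round below 0.15 rad); the arm keeps its last pose, push and grip.
It fails at once if the tape roll is dropped (falls free by more than about 3 cm) (contact force between tape_roll and anything else below 0.001 N and linear speed of tape_roll above 0.8 m/s).
It fails at once if the cassette is dropped (falls free by more than about 3 cm) (contact force between cassette and anything else below 0.001 N and linear speed of cassette above 0.8 m/s).
It fails at once if another thing on the table is shifted by more than 3 cm (distance of any of wide_roll, craft_knife, craft_sticks, resin_star, water_bottle, brush_pot, eraser from where it was at the start of the episode above 0.03 m).
It also fails if it takes over 54 s, if anything falls off the work surface, if the arm or the gripper's body presses on something with over 40 N, if the wrist force passes 120 N, or if a joint passes its speed limit or range.

## Working session

There is one attempt and no reset: what is moved stays moved. The work goes in short steps, Python scripts to look and compute and a shell command to move; the robot and the scene stay as the last step left them, time stands still between calls to the robot, and variables do not carry over. Pictures are saved under pics/ and viewed, about 8 in all and at most 12, crops included, and the job is handed in when it is done.

```bash
mkdir -p pics; cat > h.py <<'E'
import numpy as np, cv2
from cell import *
def ray(c,uv,z=None,depth=None):
    f=c["color"].shape[0]/2/np.tan(np.radians(c["fovy"])/2)
    d=np.array([(uv[0]-c["cx"])/f,(uv[1]-c["cy"])/f,1.])
    R=np.array(c["R"]);t=np.array(c["t"]);o=-R.T@t;w=R.T@d
    s=depth if depth is not None else (z-o[2])/w[2]
    return o+s*w
def cloud(c):
    f=c["color"].shape[0]/2/np.tan(np.radians(c["fovy"])/2)
    v,u=np.mgrid[:384,:512];z=c["z_map"]
    P=np.stack([(u-c["cx"])/f*z,(v-c["cy"])/f*z,z],-1)
    return (P-np.array(c["t"]))@np.array(c["R"])
def save(n,img): cv2.imwrite(n,img[...,::-1])
E
python3 - <<'E'
from h import *
print(observe()["eef_pos"],observe()["orientation"],tcp_to_grasp)
H={"printer":0,"bay":44,"post_top":115,"cassette_mid":61,"catch_front_pad":77,"catch_back_pad":77,"tape_roll_mid":94,"roll_tray":0,"tray_space":4,"print_head":60,"wide_roll":0}
ims=[]
for n in("scene","side"):
    c=camera(n);ims.append(c["color"]);np.save(n,c,allow_pickle=True)
    print(n,-np.array(c["R"]).T@np.array(c["t"]))
    for q,z in H.items():
        print(q,[(round(r["confidence"],2),np.round(r["uv"]).tolist(),np.round(ray(c,r["uv"],z)).tolist()[:2]) for r in place_of(n,q)[:4]])
save("pics/a.png",cv2.resize(ims[0],(800,600)));save("pics/b.png",cv2.resize(ims[1],(800,600)))
E
```

```text
[ 240.07899211 -549.46641567  207.76658721] [-0.98372525 -1.50615818  1.50457648] 18.700000000000003
scene [1104.99248671 -600.99462543  914.13679598]
printer [(0.79, [300.0, 181.0], [520.0, 227.0])]
bay [(0.98, [305.0, 172.0], [534.0, 227.0]), (0.68, [325.0, 147.0], [508.0, 359.0])]
post_top [(0.7, [325.0, 141.0], [539.0, 301.0])]
cassette_mid [(0.88, [306.0, 166.0], [531.0, 231.0]), (0.85, [266.0, 114.0], [274.0, 347.0]), (0.63, [403.0, 165.0], [732.0, 426.0]), (0.46, [279.0, 182.0], [521.0, 127.0])]
catch_front_pad [(0.61, [253.0, 112.0], [253.0, 310.0]), (0.47, [376.0, 222.0], [800.0, 166.0]), (0.42, [398.0, 154.0], [704.0, 442.0]), (0.41, [298.0, 155.0], [496.0, 237.0])]
catch_back_pad [(0.59, [408.0, 165.0], [750.0, 413.0]), (0.5, [360.0, 200.0], [728.0, 206.0]), (0.43, [314.0, 167.0], [561.0, 227.0])]
tape_roll_mid [(0.52, [324.0, 147.0], [540.0, 301.0])]
roll_tray [(0.82, [188.0, 259.0], [498.0, -190.0])]
tray_space [(0.96, [170.0, 269.0], [491.0, -241.0]), (0.43, [213.0, 202.0], [399.0, -12.0]), (0.28, [326.0, 146.0], [478.0, 408.0]), (0.21, [302.0, 172.0], [502.0, 256.0])]

[... 588 characters left out ...]
0], [195.0, 405.0]), (0.47, [150.0, 299.0], [688.0, 513.0]), (0.43, [168.0, 218.0], [770.0, 214.0])]
catch_back_pad [(0.61, [306.0, 320.0], [250.0, 438.0]), (0.58, [226.0, 234.0], [566.0, 219.0]), (0.45, [181.0, 235.0], [700.0, 267.0]), (0.44, [145.0, 285.0], [722.0, 473.0])]
tape_roll_mid [(0.63, [224.0, 252.0], [543.0, 300.0]), (0.41, [251.0, 224.0], [499.0, 165.0]), (0.33, [242.0, 258.0], [481.0, 307.0])]
roll_tray [(0.86, [280.0, 173.0], [497.0, -194.0]), (0.49, [200.0, 176.0], [784.0, -79.0]), (0.4, [286.0, 164.0], [489.0, -251.0])]
tray_space [(0.58, [282.0, 162.0], [508.0, -252.0])]
print_head [(0.62, [247.0, 222.0], [521.0, 133.0])]
wide_roll [(0.49, [273.0, 181.0], [511.0, -145.0])]
```

View pics/a.png

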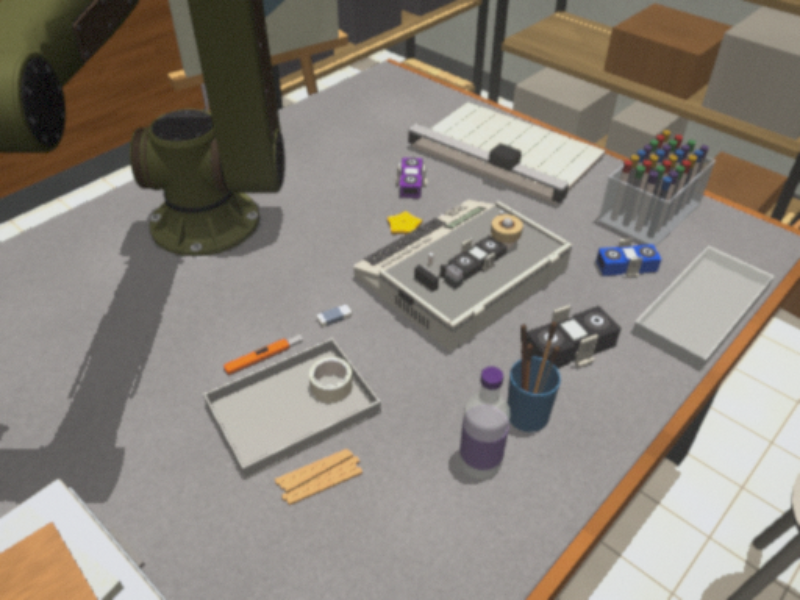

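View pics/b.png

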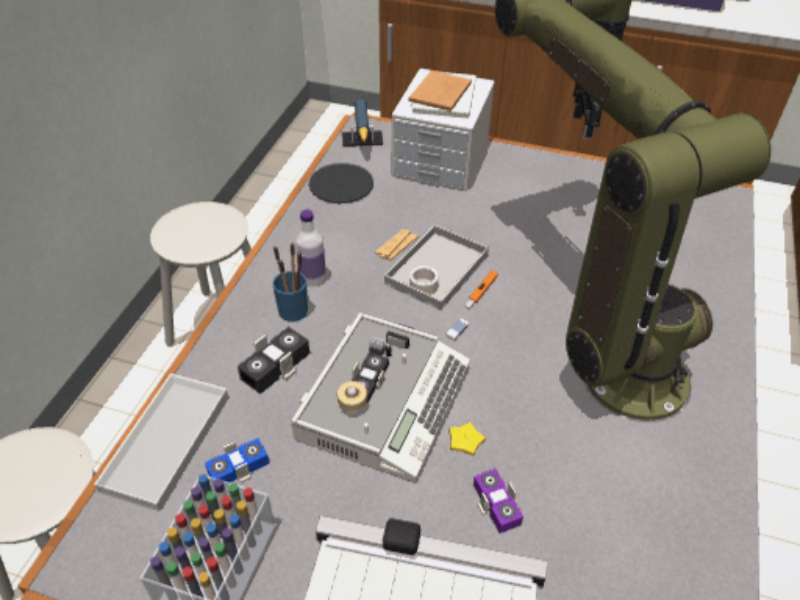

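The scene shows four cassettes: the printer's dark one (scene px 306,166; side 237,241), a larger black one (scene ~367,217; side 175,230), a blue one (scene 403,165) and a purple one (scene 263,113). The dark one in the printer fits, being neither blue nor purple and smaller than the loose black one. The tray with the cream roll (scene 188,259) is the roll tray. I'll confirm with a crop and refine positions with depth.

```bash
python3 - <<'E'
from h import *
from scipy.spatial.transform import Rotation as Ro
print(Ro.from_rotvec(observe()["orientation"]).as_matrix().round(3))
ims=[]
for n,bx in(("scene",(225,115,150,110)),("side",(180,195,130,110))):
    c=np.load(n+".npy",allow_pickle=True).item();P=cloud(c)
    camera(n)
    u,v,w,h=bx;ims.append(cv2.resize(c["color"][v:v+h,u:u+w],(400,300)))
    for q,zr in(("tape_roll_mid",(100,109)),("cassette_mid",(70,82)),("roll_tray",(26,33)),("roll_tray",(-3,9)),("printer",(50,64)),("wide_roll",(30,40))):
        for r in cut_out(n,q)[:5]:
            p=P[r["region"]];p=p[(p[:,2]>zr[0])&(p[:,2]<zr[1])]
            if len(p)<12: print(n,q,"few",len(p),r["bbox"]);continue
            b=cv2.minAreaRect(p[:,:2].astype(np.float32))
            print(n,q,round(r["confidence"],2),len(p),np.round(p.mean(0)),[np.round(x,1).tolist() for x in b])
save("pics/c.png",np.hstack(ims))
E
```

```text
[[-0.4   -0.    -0.916]
 [ 0.916  0.    -0.4  ]
 [ 0.    -1.     0.   ]]
scene cassette_mid 0.82 439 [534. 226.  78.] [[531.2, 229.9], [114.3, 60.8], 84.7]
scene cassette_mid few 0 [337.7, 196.5, 57.0, 38.9]
scene cassette_mid few 0 [382.7, 152.2, 39.6, 20.7]
scene cassette_mid few 0 [252.3, 103.3, 20.7, 21.0]
scene roll_tray 0.89 593 [ 508. -204.   29.] [[502.2, -196.3], [231.1, 165.0], 74.5]
scene roll_tray 0.31 54 [789.  40.  30.] [[775.5, 79.9], [55.8, 137.0], 20.2]
scene roll_tray 0.89 3568 [ 496. -211.    5.] [[491.9, -187.4], [246.3, 189.6], 75.6]
scene roll_tray 0.31 42 [787.  41.   5.] [[756.5, 92.3], [73.9, 169.2], 39.7]
scene printer 0.63 3537 [522. 211.  60.] [[512.0, 228.0], [324.7, 228.6], 85.1]
scene printer few 8 [310.6, 162.9, 6.3, 6.6]
scene wide_roll 0.58 194 [ 519. -128.   36.] [[515.9, -126.9], [65.4, 69.8], 57.0]
scene wide_roll few 0 [142.0, 216.0, 50.0, 25.3]
side tape_roll_mid 0.8 153 [534. 307. 106.] [[534.7, 305.8], [56.5, 53.9], 55.5]
side cassette_mid few 0 [153.1, 210.7, 45.9, 42.3]
side cassette_mid few 0 [133.4, 281.3, 39.0, 26.3]
side cassette_mid few 0 [302.2, 301.5, 34.5, 37.8]
side cassette_mid 0.6 263 [528. 219.  78.] [[527.3, 223.8], [104.7, 60.3], 77.9]
side cassette_mid 0.32 434 [559. 226.  74.] [[534.7, 230.2], [318.8, 188.7], 85.6]
side roll_tray 0.78 187 [ 492. -188.   29.] [[501.2, -193.4], [239.2, 163.4], 75.2]
side roll_tray 0.78 910 [ 499. -218.    5.] [[496.5, -211.1], [267.8, 161.7], 74.5]
side printer 0.94 3471 [497. 249.  59.] [[503.2, 233.5], [326.2, 239.0], 82.4]
side wide_roll 0.8 85 [ 517. -117.   36.] [[515.5, -118.9], [61.7, 85.4], 23.9]
```

View pics/c.png

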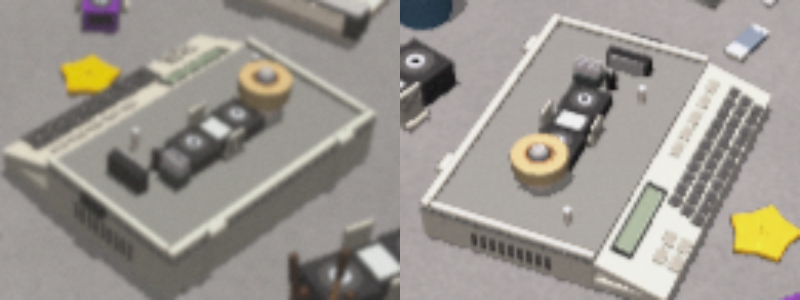

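The crop confirms it: the small dark cassette, with two pale catches, sits in the printer bay at about (530,227). The tape roll is on the post at about (536,303). Printer yaw is about -0.09 and tray yaw about -0.265. Next I move over the printer for a close look.

```bash
python3 -m pendant '[[[0.016,0.045,0.008,0.1,0],[0.032,0.09,0.016,0.2,0],[0.048,0.135,0.024,0.3,0],[0.064,0.18,0.03,0.4,0],[0.08,0.225,0.04,0.5,0],[0.097,0.27,0.04,0.6,0],[0.113,0.315,0.04,0.7,0],[0.13,0.36,0.04,0.8,0],[0.146,0.405,0.04,0.9,0],[0.163,0.45,0.04,1.0,0]]]' 40
python3 -m pendant '[[[0.016,0.045,0,0.068,0],[0.032,0.09,0,0.068,0],[0.048,0.135,0,0.068,0],[0.064,0.18,0,0.068,0],[0.08,0.225,0,0.068,0],[0.097,0.27,0,0.068,0],[0.113,0.315,0,0.068,0],[0.13,0.36,0,0.068,0],[0.13,0.36,0,0.068,0],[0.13,0.36,0,0.068,0]]]'
python3 - <<'E'
from h import *
from scipy.spatial.transform import Rotation as Ro
s=observe();print(s["clock"],s["eef_pos"],s["joint_positions"]);print(Ro.from_rotvec(s["orientation"]).as_matrix().round(3))
c=camera("wrist");np.save("wrist",c,allow_pickle=True);save("pics/d.png",cv2.resize(c["color"],(768,576)))
print(-np.array(c["R"]).T@np.array(c["t"]));P=cloud(c)
H={"bay":44,"post_top":115,"cassette_mid":61,"catch_front_pad":77,"catch_back_pad":77,"tape_roll_mid":94,"print_head":60}
for q,z in H.items():
    print(q,[(round(r["confidence"],2),np.round(r["uv"]).tolist(),np.round(ray(c,r["uv"],z),1).tolist()[:2]) for r in place_of("wrist",q)[:3]])
for q,zr in(("tape_roll_mid",(100,111)),("cassette_mid",(73,84)),("cassette_mid",(84,95))):
    for r in cut_out("wrist",q)[:2]:
        p=P[r["region"]];p=p[(p[:,2]>zr[0])&(p[:,2]<zr[1])]
        if len(p)>12:print(q,len(p),p.mean(0).round(1),[np.round(x,1).tolist() for x in cv2.minAreaRect(p[:,:2].astype(np.float32))])
E
```

```text
clock: 2.9
eef_pos: [403.3, -97.9, 249.4]
orientation: [-0.168, -2.142, 2.141]
contact_force: [1.0, -0.4, 0.6]
opening: 0.998
clock: 3.9
eef_pos: [533.1, 260.9, 247.4]
orientation: [-0.096, -2.172, 2.177]
contact_force: [-0.4, -0.1, -0.2]
opening: 1.001
3.9 [533.11573254 260.94804291 247.41395458] [ 7.92619132e-01  3.32494818e-02  1.47997164e-01  2.87032976e-06
 -1.68820910e+00 -8.82388867e-01]
[[-0.996 -0.002 -0.09 ]
 [ 0.09  -0.002 -0.996]
 [ 0.002 -1.     0.002]]
[526.91845086 192.20410037 412.76123203]
bay []
post_top [(0.71, [262.0, 215.0], [534.7, 302.2]), (0.58, [276.0, 130.0], [514.0, 219.3])]
cassette_mid [(0.94, [499.0, 233.0], [253.6, 371.5]), (0.79, [150.0, 311.0], [692.3, 440.8]), (0.76, [259.0, 136.0], [531.3, 229.8])]
catch_front_pad [(0.67, [165.0, 325.0], [670.6, 451.8]), (0.62, [33.0, 132.0], [767.7, 202.1]), (0.55, [287.0, 135.0], [502.0, 229.0])]
catch_back_pad [(0.84, [109.0, 148.0], [691.7, 226.3]), (0.62, [230.0, 139.0], [561.6, 228.3]), (0.54, [490.0, 252.0], [274.0, 386.1])]
tape_roll_mid [(0.56, [260.0, 207.0], [536.2, 300.4])]
print_head [(0.7, [266.0, 36.0], [515.2, 128.9])]
tape_roll_mid 1891 [535.9 301.5 105.4] [[536.0, 302.8], [56.6, 56.5], 33.5]
```

View pics/d.png

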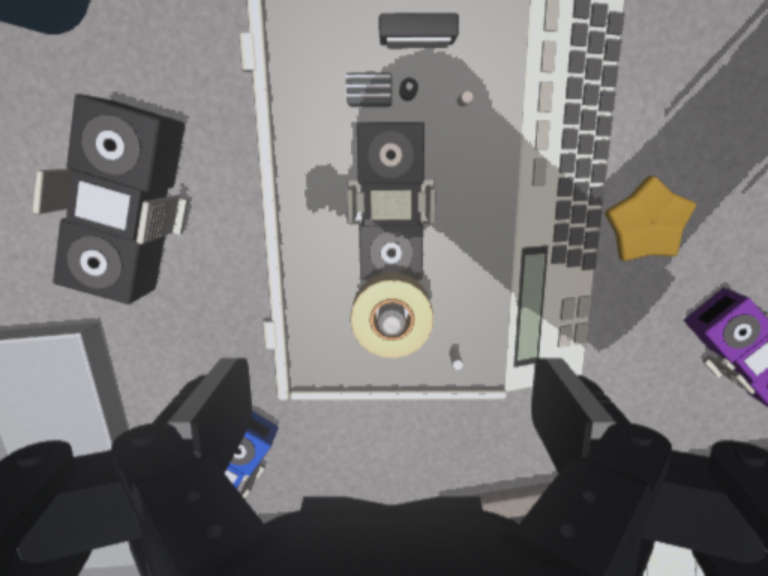

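The wrist view is aligned with the printer: roll at px (391,318) and cassette at (391,205) in the picture. The roll's centre comes out at (536,302.5). Now I descend on the roll, with the fingers at its ±x sides, and grip it.

```bash
python3 -m pendant '[[[0.003,0.042,0,0,0],[0.003,0.042,-0.04,0,0],[0.003,0.042,-0.08,0,0],[0.003,0.042,-0.11,0,0],[0.003,0.042,-0.13,0,0],[0.003,0.042,-0.15,0,0],[0.003,0.042,-0.16,0,0],[0.003,0.042,-0.168,0,0],[0.003,0.042,-0.168,0,0],[0.003,0.042,-0.168,0,0]]]' 25
python3 -m pendant '[[[0,0,0,0,255],[0,0,0,0,255],[0,0,0,0,255],[0,0,0,0,255],[0,0,0,0,255],[0,0,0,0,255],[0,0,0,0,255],[0,0,0,0,255],[0,0,0,0,255],[0,0,0,0,255]]]' 25
python3 - <<'E'
from h import *
c=camera("wrist");a=camera("side")
save("pics/e.png",np.hstack([cv2.resize(c["color"],(400,300)),cv2.resize(a["color"][190:310,160:320],(400,300))]))
E
```

```text
clock: 5.45
eef_pos: [536.6, 302.4, 81.8]
orientation: [-0.1, -2.176, 2.175]
contact_force: [-0.1, -0.8, 0.3]
opening: 0.999
clock: 6.45
eef_pos: [536.7, 302.8, 83.9]
orientation: [-0.101, -2.179, 2.174]
contact_force: [-5.1, -0.2, 11.5]
opening: 0.197
```

View pics/e.png

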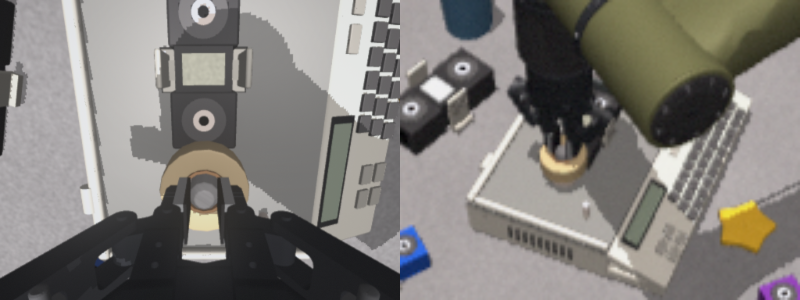

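The fingers shut on the post above the roll: the opening is 0.197 (about 17 mm) and there is an upward force. I'll measure the fingertip and roll heights by depth.

```bash
python3 - <<'E'
from h import *
print({k:np.round(v,3).tolist() for k,v in observe().items() if k in("eef_pos","opening","contact_force")})
c=camera("wrist");P=cloud(c)
np.set_printoptions(linewidth=250)
print("cols",list(range(195,335,7)))
for r in range(175,310,6): print(r,P[r,195:335:7,2].round().astype(int), P[r,260,1].round())
E
```

```text
{'eef_pos': [536.733, 302.837, 83.906], 'contact_force': [-5.438, 0.363, 10.147], 'opening': 0.194}
cols [195, 202, 209, 216, 223, 230, 237, 244, 251, 258, 265, 272, 279, 286, 293, 300, 307, 314, 321, 328]
175 [61 59 60 60 78 78 79 79 78 78 78 80 78 77 78 78 60 60 61 60] 274.0
181 [60 60 60 59 78 79 77 78 86 87 88 85 79 78 79 77 60 58 60 59] 275.0
187 [60 61 59 60 78 79 87 93 98 98 99 97 95 89 80 77 60 60 59 60] 275.0
193 [ 60  60  60  61  61  94 100 103 106 105 105 105 104 102  91  60  60  61  61  60] 276.0
199 [ 60  60  61  60  93 105 105 105 106 106 105 106 105 106 104  96  60  60  60  60] 233.0
205 [ 60  60  61  60 105 106 105 105 106 106 105 105 106 105 106 106  60  60  59  60] 282.0
211 [ 59  60  61 106 106 105 106 104 105 105 105 105 105 106 106 106 103  61  61  61] 285.0
217 [ 60  59  59 106 105 107 105 105 104 105 103 106 106 106 105 106 105  60  60  60] 288.0
223 [ 60  60 106 106 106 105 105 106 105  97  97 107 105 106 106 106 106 104  61  61] 294.0
229 [ 60  59 105 105 106 112 114  82 103 105 104 101 114 113 106 106 107 105  60  60] 294.0
235 [ 61  60 107 106 107 120 121  
[... 461 characters left out ...]
6 111 115 115 103 122 143 150 149 150 151 149  60] 309.0
271 [ 60 153 153 154 152 152 143 107 105 106 106 107 124 144 152 153 153 153 153  59] 317.0
277 [156 157 156 157 157 156 143 105 105 249 106 106 123 144 156 156 157 156 156 149] 321.0
283 [159 160 160 160 160 160 144 105 105 106 106 106 124 143 159 159 159 160 160 159] 325.0
289 [164 163 164 164 164 162 144 106 105 106 106 106 105 144 163 163 163 163 162 163] 328.0
295 [173 173 174 173 174 162 144  61  60  60 105  59  60 144 171 174 174 175 173 174] 361.0
301 [177 175 177 176 176 163 144  60  60  61  59  59  60 144 172 176 176 176 176 177] 367.0
307 [179 179 179 180 179 153 144  60  60  60  61  60  60 143 173 180 179 179 179 178] 372.0
```

The roll is still flat on its collar (top at 106), and the tips rest on it while TCP reads 84. So the real fingertips sit well above the reported TCP. I'll open and measure the tip offset from the wrist depth.

```bash
python3 -m pendant '[[[0,0,0.002,0,0],[0,0,0.002,0,0],[0,0,0.002,0,0],[0,0,0.002,0,0],[0,0,0.002,0,0],[0,0,0.002,0,0],[0,0,0.002,0,0],[0,0,0.002,0,0],[0,0,0.002,0,0],[0,0,0.002,0,0]]]' 25
python3 - <<'E'
from h import *
o=observe();print(o["eef_pos"],o["opening"])
c=camera("wrist");P=cloud(c);np.set_printoptions(linewidth=250)
e=np.load("wrist.npy",allow_pickle=True).item();Q=cloud(e)
for nm,A,z0,cz in(("hi",Q,247.4,None),("lo",P,o["eef_pos"][2],None)):
    # finger points: above everything, y within 20 of TCP
    d=A[...,2]-z0
    y0=(260.9 if nm=="hi" else o["eef_pos"][1])
    x0=(533.1 if nm=="hi" else o["eef_pos"][0])
    m=(abs(A[...,1]-y0)<22)&(abs(A[...,0]-x0)<65)&(d>-15 if nm=="hi" else (d>27))
    p=np.c_[A[m][:,:2]-[x0,y0],d[m]]
    for s in(-1,1):
        q=p[p[:,0]*s>25]
        if len(q): print(nm,s,len(q),"lowest",q[np.argsort(q[:,2])[:3]].round(1).tolist(),"x range",q[q[:,2]<q[:,2].min()+12][:,0].min().round(),q[q[:,2]<q[:,2].min()+12][:,0].max().round(), "y",q[:,1].min().round(1))
save("pics/f.png",c["color"])
E
```

```text
clock: 7.6
eef_pos: [536.2, 302.2, 82.8]
orientation: [-0.099, -2.175, 2.175]
contact_force: [-0.4, 0.2, -0.7]
opening: 0.999
[536.18175472 302.19298437  82.79094532] 0.9988703923052289
hi -1 13286 lowest [[-43.6, -3.0, 35.3], [-43.5, -0.6, 35.5], [-43.0, 1.7, 35.7]] x range -56.0 -42.0 y -16.8
hi 1 13248 lowest [[42.4, -9.9, 34.4], [43.2, 1.3, 35.1], [42.3, -8.8, 35.3]] x range 41.0 54.0 y -21.9
lo -1 13306 lowest [[-43.4, 1.7, 34.6], [-43.8, -2.4, 34.9], [-42.7, 7.5, 35.1]] x range -57.0 -42.0 y -17.0
lo 1 13220 lowest [[43.0, 0.2, 35.0], [42.8, -0.9, 35.1], [41.9, -10.9, 35.3]] x range 41.0 55.0 y -22.0
```

Open tips are 35 mm above the reported TCP (about 22 mm when shut), so I go 27 mm lower and grip again.

```bash
python3 -m pendant '[[[0,0,-0.014,0,0],[0,0,-0.027,0,0],[0,0,-0.027,0,0],[0,0,-0.027,0,255],[0,0,-0.027,0,255],[0,0,-0.027,0,255],[0,0,-0.027,0,255],[0,0,-0.027,0,255],[0,0,-0.027,0,255],[0,0,-0.027,0,255]]]' 25
python3 - <<'E'
from h import *
o=observe();z0=o["eef_pos"][2];print(o["opening"])
c=camera("wrist");save("pics/g.png",c["color"])
A=cloud(c);d=A[...,2]-z0
p=np.c_[A[...,0]-o["eef_pos"][0],A[...,1]-o["eef_pos"][1],d].reshape(-1,3)
for s in(-1,1):
    q=p[(p[:,0]*s>28)&(p[:,0]*s<50)&(abs(p[:,1])<25)&(p[:,2]>8)]
    print(s,q[np.argsort(q[:,2])[:4]].round(1).tolist())
E
```

```text
clock: 8.65
eef_pos: [536.5, 302.5, 56.4]
orientation: [-0.1, -2.176, 2.175]
contact_force: [-0.0, 0.0, 3.6]
opening: 0.674
0.6741742153045042
-1 [[-45.0, 13.9, 12.6]]
1 [[40.0, 9.5, 9.3], [49.8, 12.2, 10.3], [43.8, 12.3, 10.6], [43.5, 11.8, 10.6]]
```

View pics/g.png

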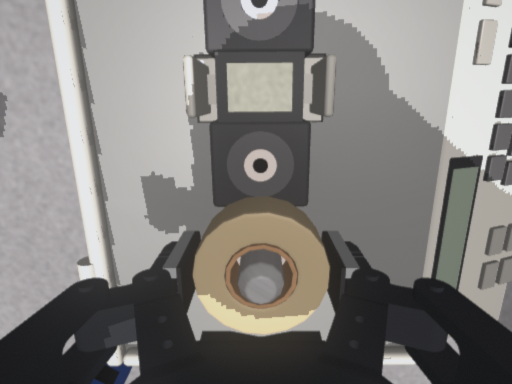

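The pads now hold the roll's flanks (opening 0.674, about 57 mm), with the post seen inside its core. I lift it straight up.

```bash
python3 -m pendant '[[[0,0,0.008,0,255],[0,0,0.016,0,255],[0,0,0.024,0,255],[0,0,0.032,0,255],[0,0,0.042,0,255],[0,0,0.055,0,255],[0,0,0.07,0,255],[0,0,0.085,0,255],[0,0,0.1,0,255],[0,0,0.1,0,255]]]'
python3 - <<'E'
from h import *
o=observe();c=camera("wrist");P=cloud(c)
for r in cut_out("wrist","tape_roll_mid")[:1]:
    p=P[r["region"]];t=np.percentile(p[:,2],90);q=p[abs(p[:,2]-t)<5]
    print(r["confidence"],"top z",t,q.mean(0).round(1),"plane",np.linalg.lstsq(np.c_[q[:,:2]-q[:,:2].mean(0),np.ones(len(q))],q[:,2],rcond=None)[0].round(3))
for n in("scene","side"):
    c=camera(n)
    for q in("water_bottle","brush_pot","eraser"): print(n,q,[(round(r["confidence"],2),ray(c,r["uv"],0).round()[:2]) for r in place_of(n,q)[:1]])
E
```

```text
clock: 9.7
eef_pos: [537.3, 302.8, 159.4]
orientation: [-0.103, -2.18, 2.173]
contact_force: [-0.9, 0.1, 0.6]
opening: 0.674
0.66 top z 209.20761774099418 [536.6 301.4 208.4] plane [5.00000e-03 6.00000e-03 2.08368e+02]
scene water_bottle [(0.78, array([778., -65.]))]
scene brush_pot [(0.75, array([780.,  54.]))]
scene eraser [(0.71, array([392.,  -7.]))]
side water_bottle [(0.61, array([790., -83.]))]
side brush_pot []
side eraser [(0.61, array([390.,  -9.]))]
```

Roll is level in the grip and clear of the post. I carry it to the tray's free part.

```bash
python3 -m pendant '[[[-0.003,-0.03,0,0,255],[-0.007,-0.075,0,0,255],[-0.011,-0.12,0,-0.02,255],[-0.015,-0.165,0,-0.05,255],[-0.019,-0.21,0,-0.08,255],[-0.023,-0.255,0,-0.11,255],[-0.027,-0.3,0,-0.14,255],[-0.031,-0.345,0,-0.17,255],[-0.035,-0.39,0,-0.17,255],[-0.039,-0.435,0,-0.17,255]]]'
python3 -m pendant '[[[-0.003,-0.045,0,0,255],[-0.006,-0.085,-0.02,0,255],[-0.006,-0.105,-0.06,0,255],[-0.006,-0.105,-0.09,0,255],[-0.006,-0.105,-0.11,0,255],[-0.006,-0.105,-0.13,0,255],[-0.006,-0.105,-0.14,0,255],[-0.006,-0.105,-0.14,0,255],[-0.006,-0.105,-0.14,0,255],[-0.006,-0.105,-0.14,0,255]]]'
python3 - <<'E'
from h import *
c=camera("wrist");P=cloud(c);a=camera("scene")
for r in cut_out("wrist","tape_roll_mid")[:2]:
    p=P[r["region"]];t=np.percentile(p[:,2],90);q=p[abs(p[:,2]-t)<5];print(r["confidence"],t,q.mean(0).round(1))
save("pics/i.png",np.hstack([cv2.resize(c["color"],(400,300)),cv2.resize(a["color"][200:314,115:267],(400,300))]))
E
```

```text
clock: 11.2
eef_pos: [496.7, -134.5, 156.1]
orientation: [-0.274, -2.083, 2.082]
contact_force: [1.2, -0.3, -0.3]
opening: 0.671
clock: 12.2
eef_pos: [492.1, -238.0, 17.3]
orientation: [-0.275, -2.083, 2.084]
contact_force: [0.6, -0.8, -0.2]
opening: 0.672
0.84 67.12791472338756 [ 491.4 -239.1   66.3]
```

View pics/i.png

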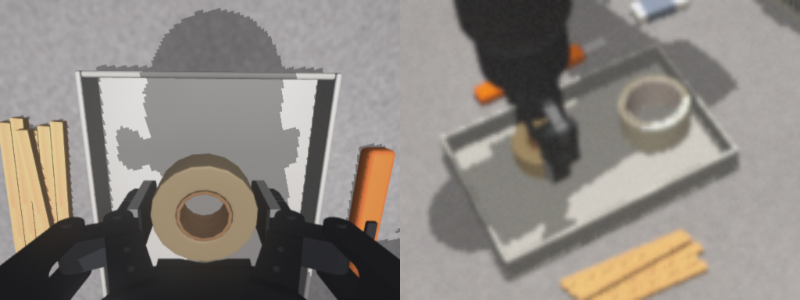

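Roll hangs level, centred in the tray's width and clear of the walls and the wide roll. Its top is at 66 mm against a target of 28, so I lower it gently.

```bash
python3 -m pendant '[[[0,0,-0.01,0,255],[0,0,-0.02,0,255],[0,0,-0.027,0,255],[0,0,-0.031,0,255],[0,0,-0.033,0,255],[0,0,-0.035,0,255],[0,0,-0.036,0,255],[0,0,-0.036,0,255],[0,0,-0.036,0,255],[0,0,-0.036,0,255]]]'
python3 -m pendant '[[[0,0,-0.001,0,255],[0,0,-0.001,0,255],[0,0,-0.002,0,255],[0,0,-0.002,0,255],[0,0,-0.003,0,255],[0,0,-0.003,0,255],[0,0,-0.003,0,255],[0,0,-0.003,0,255],[0,0,-0.003,0,255],[0,0,-0.003,0,255]]]'
```

```text
clock: 13.35
eef_pos: [491.3, -237.9, -20.0]
orientation: [-0.274, -2.082, 2.082]
contact_force: [0.3, -0.4, -0.6]
opening: 0.673
clock: 14.35
eef_pos: [491.3, -237.9, -21.6]
orientation: [-0.273, -2.082, 2.083]
contact_force: [-4.8, 3.2, 10.1]
opening: 0.668
```

Contact with the tray floor (10 N). I ease off, open, and rise.

```bash
python3 -m pendant '[[[0,0,0.001,0,255],[0,0,0.001,0,150],[0,0,0.001,0,80],[0,0,0.001,0,0],[0,0,0.001,0,0],[0,0,0.001,0,0],[0,0,0.001,0,0],[0,0,0.001,0,0],[0,0,0.02,0,0],[0,0,0.05,0,0]]]'
python3 -m pendant '[[[0,0,0.04,0,0],[0,0,0.08,0,0],[0,0.02,0.12,0,0],[0,0.06,0.14,0,0],[0.003,0.1,0.14,0.02,0],[0.007,0.145,0.14,0.05,0],[0.011,0.19,0.14,0.08,0],[0.015,0.235,0.14,0.11,0],[0.019,0.28,0.14,0.14,0],[0.023,0.325,0.14,0.17,0]]]'
python3 - <<'E'
from h import *
o=observe();print(o["eef_pos"])
for n in("scene","side"):
    c=camera(n);P=cloud(c)
    for r in cut_out(n,"tape_roll_mid")[:2]:
        p=P[r["region"]];t=np.percentile(p[:,2],85);q=p[abs(p[:,2]-t)<5];print(n,round(r["confidence"],2),t.round(1),q.mean(0).round(1),r["bbox"])
E
```

```text
clock: 15.35
eef_pos: [489.5, -237.4, 25.1]
orientation: [-0.268, -2.081, 2.079]
contact_force: [0.3, -0.5, 1.0]
opening: 0.998
clock: 16.35
eef_pos: [514.0, 89.1, 167.1]
orientation: [-0.098, -2.176, 2.175]
contact_force: [1.5, -0.7, 0.4]
opening: 1.003
[513.9890858   89.12355172 167.05537749]
scene 0.89 29.6 [ 493.9 -237.    28.2] [161.7, 254.6, 20.5, 22.5]
side 0.36 19.3 [401.4  -5.4  17.7] [285.9, 206.6, 11.4, 11.1]
```

The roll is released and flat in the tray: top at 28 mm, centre (494,-237). Now back over the printer for the cassette.

```bash
python3 -m pendant '[[[0.003,0.04,0.02,0,0],[0.006,0.08,0.02,0,0],[0.01,0.12,0.02,0,0],[0.014,0.15,0.02,0,0],[0.016,0.163,0.02,0,0],[0.016,0.163,0.02,0,0],[0.016,0.163,0.02,0,0],[0.016,0.163,0.02,0,0],[0.016,0.163,0.02,0,0],[0.016,0.163,0.02,0,0]]]' 40
python3 - <<'E'
from h import *
o=observe();print(o["eef_pos"])
c=camera("wrist");P=cloud(c)
for q,z in{"cassette_mid":61,"catch_front_pad":77,"catch_back_pad":77,"post_top":115}.items():
    print(q,[(round(r["confidence"],2),np.round(ray(c,r["uv"],z),1).tolist()[:2]) for r in place_of("wrist",q)[:5]])
yaw=-.09;ex=np.array([np.cos(yaw),np.sin(yaw)]);ey=np.array([-ex[1],ex[0]])
L=np.stack([(P[...,:2]-[530,228])@ex,(P[...,:2]-[530,228])@ey,P[...,2]],-1)
near=(abs(L[...,0])<45)&(abs(L[...,1])<62)
t=L[near&(L[...,2]>74)&(L[...,2]<82)];print("top",len(t),np.percentile(t[:,0],[1,50,99]).round(1),np.percentile(t[:,1],[1,50,99]).round(1),[np.round(x,1) for x in cv2.minAreaRect(t[abs(t[:,0])<27][:,:2].astype(np.float32))])
k=L[near&(L[...,2]>84)&(L[...,2]<95)&(abs(L[...,1])<25)]
for s in(-1,1):
    b=k[k[:,0]*s>15];print("catch",s,len(b),np.percentile(b,[2,50,98],axis=0).round(1).tolist())
p=L[(abs(L[...,1]-76)<25)&(abs(L[...,0])<25)&(L[...,2]>110)&(L[...,2]<118)];print("post",len(p),np.median(p,0).round(1))
save("pics/j.png",cv2.resize(c["color"],(768,576)))
E
```

```text
clock: 17.55
eef_pos: [530.3, 249.4, 187.1]
orientation: [-0.1, -2.175, 2.174]
contact_force: [-0.5, 0.1, 0.4]
opening: 0.999
[530.30197787 249.43639829 187.10567902]
cassette_mid [(0.85, [725.3, 211.6]), (0.6, [530.9, 229.2])]
catch_front_pad [(0.68, [501.4, 230.3])]
catch_back_pad [(0.89, [562.4, 227.3])]
post_top [(0.6, [535.2, 302.0])]
top 6291 [-22.6  -0.3  22.6] [-53.7  -4.4  58.9] [array([-0.2,  3.5]), array([ 53.6, 116.9]), np.float64(1.2)]
catch -1 163 [[-30.5, -12.0, 85.5], [-27.8, -0.9, 89.6], [-26.0, 10.6, 91.4]]
catch 1 157 [[25.9, -11.5, 85.6], [27.8, -0.2, 89.5], [30.5, 10.9, 91.0]]
post 327 [ -0.5  73.7 114.1]
```

View pics/j.png

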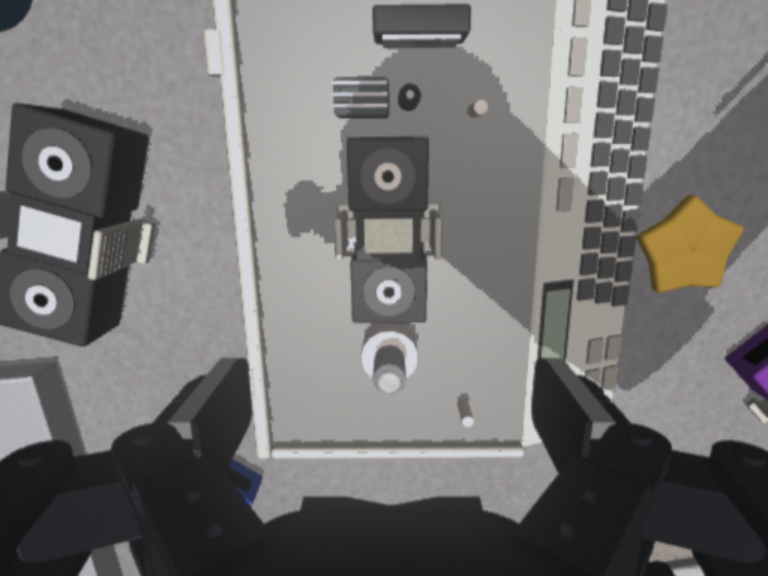

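The wrist picture shows the cassette at px (389,230) with both catches at (345,232) and (432,232), free of the roll. Catch centre measures (530,227.5). I descend beside the catches and pinch.

```bash
python3 -m pendant '[[[0,-0.0225,-0.01,0,0],[0,-0.0225,-0.05,0,0],[0,-0.0225,-0.08,0,0],[0,-0.0225,-0.11,0,0],[0,-0.0225,-0.13,0,0],[0,-0.0225,-0.14,0,0],[0,-0.0225,-0.147,0,0],[0,-0.0225,-0.147,0,0],[0,-0.0225,-0.147,0,0],[0,-0.0225,-0.147,0,0]]]'
python3 -m pendant '[[[0,0,0,0,255],[0,0,0,0,255],[0,0,0,0,255],[0,0,0,0,255],[0,0,0,0,255],[0,0,0,0,255],[0,0,0,0,255],[0,0,0,0,255],[0,0,0,0,255],[0,0,0,0,255]]]' 40
python3 - <<'E'
from h import *
c=camera("wrist");save("pics/k.png",c["color"])
E
```

```text
clock: 18.8
eef_pos: [530.8, 228.1, 41.1]
orientation: [-0.101, -2.177, 2.174]
contact_force: [0.6, -0.3, 0.2]
opening: 0.996
clock: 19.8
eef_pos: [530.9, 227.9, 42.2]
orientation: [-0.101, -2.177, 2.175]
contact_force: [-3.7, -2.0, 8.9]
opening: 0.525
```

View pics/k.png

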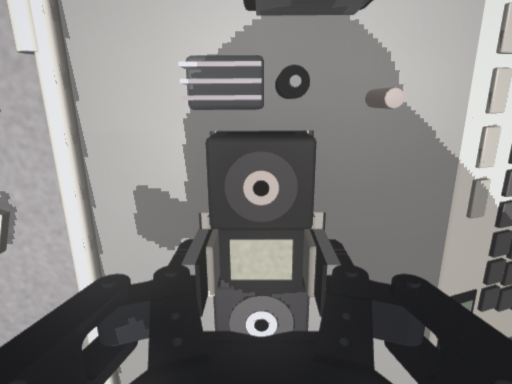

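Both pads sit squarely on the catches (opening 0.525, consistent with fully pinched). I lift slowly at first.

```bash
python3 -m pendant '[[[0,0,0.003,0,255],[0,0,0.006,0,255],[0,0,0.01,0,255],[0,0,0.014,0,255],[0,0,0.018,0,255],[0,0,0.022,0,255],[0,0,0.026,0,255],[0,0,0.03,0,255],[0,0,0.03,0,255],[0,0,0.03,0,255]]]'
python3 -m pendant '[[[0,0,0.006,0,255],[0,0,0.012,0,255],[0,0,0.018,0,255],[0,0,0.025,0,255],[0,0,0.032,0,255],[0,0,0.04,0,255],[0,0,0.048,0,255],[0,0,0.055,0,255],[0,0,0.055,0,255],[0,0,0.055,0,255]]]'
python3 - <<'E'
from h import *
o=observe();print(o["eef_pos"],o["opening"],o["contact_force"])
c=camera("wrist");P=cloud(c);a=camera("side");b=camera("scene")
for r in cut_out("wrist","cassette_mid")[:3]:
    p=P[r["region"]];t=np.median(p[:,2]);q=p[abs(p[:,2]-t)<6];print(r["confidence"],t,q.mean(0).round(1),np.linalg.lstsq(np.c_[q[:,:2]-q[:,:2].mean(0),np.ones(len(q))],q[:,2],rcond=None)[0].round(3))
Q=cloud(b)
for r in cut_out("scene","tape_roll_mid")[:1]:
    p=Q[r["region"]];t=np.percentile(p[:,2],85);print("roll",p[abs(p[:,2]-t)<5].mean(0).round(1))
save("pics/l.png",np.hstack([cv2.resize(c["color"],(400,300)),cv2.resize(a["color"][160:310,180:380],(400,300))]))
E
```

```text
clock: 20.85
eef_pos: [530.1, 227.7, 69.8]
orientation: [-0.099, -2.175, 2.175]
contact_force: [-1.2, -0.5, -1.7]
opening: 0.529
clock: 21.85
eef_pos: [530.1, 227.8, 124.7]
orientation: [-0.099, -2.175, 2.175]
contact_force: [-0.9, 0.6, -2.3]
opening: 0.528
[530.11516735 227.77312947 124.74330414] 0.52770872182332 [-0.91117238  0.59516505 -2.3242067 ]
0.98 160.81200209545608 [528.7 215.1 160.8] [-1.00000e-03  4.00000e-03  1.60806e+02]
0.83 20.0701294869898 [687.7 420.   19.8] [ 1.5000e-02 -1.3700e-01  1.9809e+01]
roll [ 495.7 -236.8   28.2]
```

View pics/l.png

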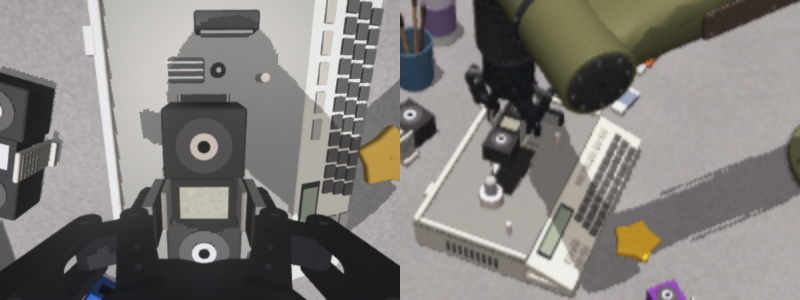

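The cassette is free and level, held by the catches, with its underside about 67 mm above the deck. I raise it 15 mm more, settle, and hand in.

```bash
python3 -m pendant '[[[0,0,0.004,0,255],[0,0,0.008,0,255],[0,0,0.012,0,255],[0,0,0.015,0,255],[0,0,0.015,0,255],[0,0,0.015,0,255],[0,0,0.015,0,255],[0,0,0.015,0,255],[0,0,0.015,0,255],[0,0,0.015,0,255]]]'
python3 - <<'E'
from h import *
c=camera("wrist");P=cloud(c);r=cut_out("wrist","cassette_mid")[0];print(np.median(P[r["region"]][:,2]),observe()["opening"])
print(sign_off())
E
```

```text
clock: 23.1
eef_pos: [530.1, 227.7, 139.7]
orientation: [-0.099, -2.175, 2.175]
contact_force: [0.7, 0.1, -1.8]
opening: 0.528
46.07895817045509 0.5304492934720791
the job is handed in; nothing more can be done
None
```

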